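# Mount the big felt wheel on the polishing stand's spindle

## Robot

A 6-joint arm with a two-finger parallel gripper is mounted at the origin on the work surface. World frame = base frame: x ahead of the robot, y to its left, z up, the work surface at z = 0. Lengths are in m, angles in rad, forces in N, time in s.
With the tool pointing down it reaches from about 0.35 to 0.8 m from the base axis. Payload 7.3 kg.
Tool frame: the origin (TCP) lies between the finger pads; the fingertips stand 25 mm ahead of it and the grasp point (between the pads) lies 6 mm ahead of it (r.tip_extent is the distance from the TCP to the fingertips, in m); z points along the fingers, y is the line along which they close (so a half turn about z gives the same grasp; the last joint's range is limited). The gripper opens to 85 mm and grips with 20 to 120 N. Pads are 22 mm wide; open, the fingers measure 114 mm over their backs; the gripper's body (76 mm by 85 mm) begins 54 mm behind the grasp point. The pads swing forward as they close: fully open they stand 13 mm farther back than shut.
Start: joints at [-1.249, 0.342, 1.524, -0, 1.275, -0.146], TCP at [0.237, -0.469, 0.256] pointing down, gripper open.
Joint ranges: [-2.53, 2.53], [-0.77, 2.02], [0.04, 2.7], [-1, 4.14], [0.28, 2.66], [-3.11, 3.11]. Speed limits (rad/s): [2.57, 2.57, 3.14, 3.14, 3.14, 3.14].

## Interface

Orientations are given as a unit quaternion [x, y, z, w].
In Python, from workcell import r, command_gripper, optics gives the robot as it stands. The module is installed in compiled form; this text tells all that it offers. Calls block until the motion is done:
- r.reach(position, orientation): joint-space move of the TCP to a pose.
- r.move_straight(position, orientation=None, speed=0.15, max_force=None): straight line of the TCP; orientation=None keeps the orientation; speed is the mean speed in m/s. With max_force (N) it stops when the force on the tool has changed by that much, and returns True; else False.
- r.movej(angles): joint-space move.
- command_gripper(opening, force=None): finger opening in m; force is the grip in N (None keeps the last); returns when the fingers have stopped.
- r.hold(seconds).
- r.solve_ik(position, orientation): joint angles nearest the present ones, or None.
- r.read_state(): the state.
- optics.get_image(name): name is "scene" or "side" or "wrist"; returns (picture, depth): 480x640x3 uint8, red, green, blue; 480x640 float32, m along the optical axis (not along the pixel's ray), 0 where there is no reading.
- optics.camera_model(name): a dict with "K" (3x3 intrinsics, pixels), "R" (3x3) and "t" (3): a world point X has camera coordinates R X + t; the wrist camera has in their place "tool_from_camera" (4x4, takes a point from camera to tool coordinates, whose origin is the TCP and whose axes are the flange's). Camera axes: x right, y down, z forward; pixel columns grow to the right and rows downward; lengths in m; the calibration is good to about 2 mm. The wrist camera is an equidistant fisheye: a pixel r from the principal point sees the ray r / f radians off the axis. A picture is of the moment at which its call begins: read the wrist's pose just before it. camera_model takes no time and is no camera call.
A pose or a line that the arm cannot do raises r.PlanningError and nothing moves.
- r.finish_job(): hands the job in; it is judged then, once.
The state is a dict: "time_s": time; "joint_positions": joint angles; "dq": joint speeds; "tau": joint torques, N m; "eef_pos": TCP position; "eef_rot": TCP orientation; "contact_force": force on the tool from outside, world axes, zero at the start; "torque": the same for the moment, N m; "grip_width": finger opening in m; "grip_force": force on a finger pad.
Only numpy, scipy, OpenCV 4.12 (cv2) and the standard library are available. Lean on these libraries where they do the work, as an engineer would, in place of code of your own. Each camera call takes 0.05 s, during which the arm holds its last target. There are 200 camera calls.

## Task

Take the larger of the two felt polishing wheels and stand it in the cradle between the two bored cheeks of the metal polishing stand, then let go of it. Then take the spindle by its wooden handle and slide it, point first and from either side, through the first cheek, the wheel and the far cheek until its collar is up against the cheek, and let go. Leave the smaller wheel, the jar, the hammer and the wooden block where they are.

Things in the scene. Friction and masses are not known exactly. Their poses are not given: they have to be found in the camera images.
- stand: The fixed polishing stand: dark steel base 120 x 110 x 12 mm (x, y, z) with two upright aluminium cheeks, each 32 wide (x), 12 thick (y), rising to 85 above the table; inner faces 50 apart, outer faces at y = -37 and +37. Each has a round through bore of 17 diameter; both bores lie on one level axis along y, 69 above the table. Sides +y and -y are alike. Origin: centre of underside, z up.
- stand_axis (a point): Point on the common axis of the stand's two bores, midway between the cheeks, 69 mm above the table; axes as the stand's.
- stand_cradle (a point): Middle of the stand's cradle, on top of the base plate (12 mm above the table): two fixed steel rods 10 mm thick along the stand's y, at x = -22 and +22 mm, centres 17.4 mm above the table, between the cheeks. The large wheel stands on its rim on both rods; its centre is then about 1.5 mm below the bores' axis and its top 30 mm above the cheeks' tops.
- wheel: The larger grey felt wheel, loose: 100 mm diameter, 30 mm thick, brass-lined through bore of 20 mm diameter, 0.14 kg. Origin: its centre; y axis along the bore, either way. It starts standing on its rim on a wooden rack, bore level, centre 67 mm and top 117 mm above the table. Can be gripped from above across its thickness.
- spindle: The spindle, loose, 180 mm long, 0.17 kg: steel shaft of 14 diameter tapering over the last 18 mm to a blunt 6 mm point; collar of 30 diameter; round wooden handle. y axis: along the shaft towards the point. Origin: on its axis, 37 ahead of the collar's front face, thus at stand_axis when the collar is against a cheek. Point at y = +67, collar -37 to -43, handle -43 to -113, centre of mass -14.
- spindle_handle (a point): Middle of the spindle's pale wooden handle (round, 24 mm diameter, 70 mm long), on the axis, 78 mm behind the spindle's origin. At the start it is level, 45 mm above the table, and overhangs the rest freely; the point looks roughly to +y.
- rest: The fixed wooden spindle rest, 60 x 100 mm, 45 mm high: two V-notched posts 12 mm thick at y = -22 and +35 mm; the spindle lies along its y axis. Origin: on the table, under the spindle's origin.
- small_wheel: The smaller grey felt wheel, loose: 76 mm diameter, 20 mm thick, on its own rack like the other's. To be left alone. Origin: its centre, y axis along its bore; the centre is about 54 mm above the table.
- rack_wheel: The fixed wooden rack, 85 x 60 x 12 mm with two rods (tops 22 mm above the table), under the larger wheel. Origin: centre of the underside.
- rack_small_wheel: The same sort of rack, under the smaller wheel. Origin: centre of the underside.
- jar: A closed amber glass jar, 64 mm diameter, 80 mm tall, to be left alone. Origin: centre of its underside.
- hammer: A hammer 240 mm long lying on the table, to be left alone. Origin: middle of its length, at table height.
- bench_pin: A pale wooden block 60 x 100 x 30 mm, to be left alone. Origin: centre of its underside.
Mind the look-alikes: they are no part of the job. Several things have the shape of the spindle; the one meant has the colours described above.

How it is judged:
On the way:
1. the larger wheel stands in the stand's cradle between the cheeks, let go, with the spindle not yet through it (distance between wheel and stand_axis below 0.014 m and angle between the y axis of wheel and the y axis of stand, either way round below 0.15 rad and contact force between the fingers and wheel below 0.1 N and linear speed of wheel below 0.03 m/s and distance between spindle and stand_axis above 0.06 m), for 0.2 s.
At the end, for the whole second after the job is handed in: Spindle through both cheeks and the larger wheel, collar against a cheek: its origin within 8 mm of site stand_axis, its axis within 0.07 rad of the bores'; the wheel in the cradle, centre within 14 mm of stand_axis, bore within 0.15 rad of the stand's y axis; both at rest (distance between wheel and stand_axis below 0.014 m and angle between the y axis of wheel and the y axis of stand, either way round below 0.15 rad and distance between spindle and stand_axis below 0.008 m and angle between the y axis of spindle and the y axis of stand, either way round below 0.07 rad and linear speed of each of spindle, wheel below 0.02 m/s); the robot touches nothing.
It fails at once if the smaller wheel is moved more than 30 mm (distance of small_wheel from where it was at the start of the episode above 0.03 m).
It fails at once if the jar is moved more than 30 mm (distance of jar from where it was at the start of the episode above 0.03 m).
It fails at once if the hammer is moved more than 30 mm (distance of hammer from where it was at the start of the episode above 0.03 m).
It fails at once if the wooden block is moved more than 30 mm (distance of bench_pin from where it was at the start of the episode above 0.03 m).
It also fails if it takes over 64 s, if anything falls off the work surface, if the arm or the gripper's body presses on something with over 40 N, if the wrist force passes 120 N, or if a joint passes its speed limit or range.

## Working session

There is one attempt and no reset: what is moved stays moved. The work goes in short steps, each a Python script; the robot and the scene stay as the last script left them, time stands still between calls to the robot, and variables do not carry over. Pictures are saved under pics/ and viewed, at most 10 in all, crops included, and the job is handed in when it is done.

```bash
mkdir -p pics; cat > h.py <<'E'
import numpy as np, cv2
from workcell import r, command_gripper, optics
from scipy.spatial.transform import Rotation as Ro
def cloud(name):
    im,d=optics.get_image(name); m=optics.camera_model(name)
    K,R,t=map(np.array,(m["K"],m["R"],m["t"]))
    v,u=np.mgrid[:480,:640]
    P=np.stack([(u-K[0,2])*d/K[0,0],(v-K[1,2])*d/K[1,1],d],-1)
    W=(P-t.reshape(3))@R
    W[d==0]=np.nan
    return im,W
def q(yaw): # pointing down, tool y axis at yaw+90deg
    return (Ro.from_euler('z',yaw)*Ro.from_euler('x',np.pi)).as_quat()
E
python3 - <<'E'
from h import *
for n in("scene","side"):
    im,W=cloud(n); np.savez(f"pics/{n}.npz",im=im,W=W)
    cv2.imwrite(f"pics/{n}.png",im[...,::-1])
    m=optics.camera_model(n); print(n,-np.array(m["R"]).T@np.array(m["t"]).ravel())
s=r.read_state(); print(s["time_s"],s["eef_rot"],s["eef_pos"])
E
```

```text
scene [0.84141996 0.52346873 0.85290599]
side [-0.215015    0.65781323  1.19714503]
0.1 [ 9.72771086e-01  2.31766918e-01 -7.36288214e-05 -7.10151976e-04] [ 0.23663045 -0.46827719  0.25568745]
```

View pics/scene.png

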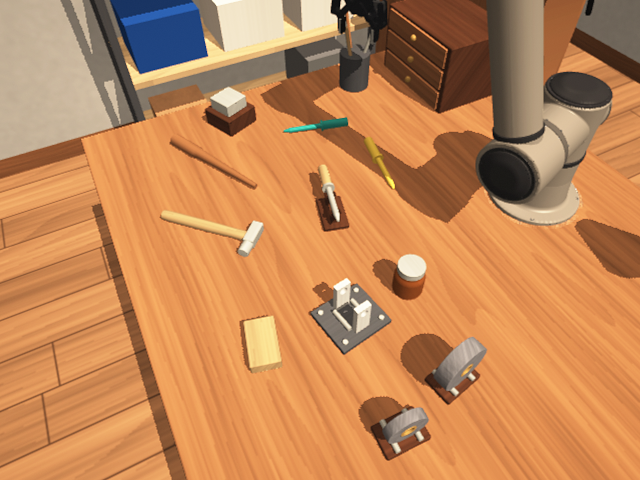

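View pics/side.png

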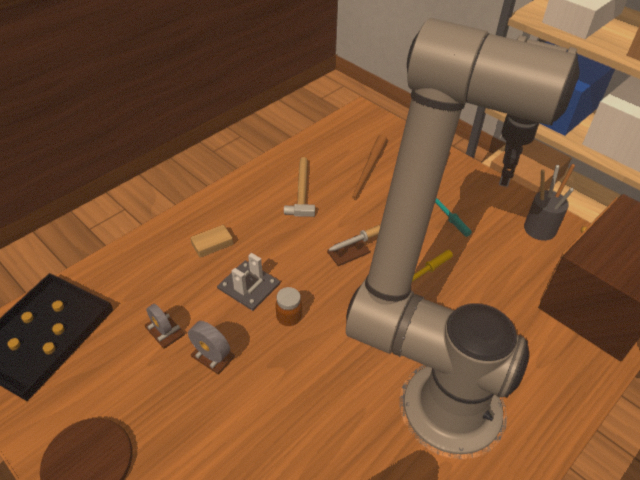

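The scene view shows the stand at about (350,317), the large wheel at (460,365), the small wheel at (405,428), the jar at (410,277), and the spindle on its rest at (330,195) with its pale handle pointing up-image. The yellow, teal and brown look-alikes lie apart from it.

```bash
python3 - <<'E'
from h import *
A=np.load("pics/scene.npz");B=np.load("pics/side.npz")
W=A["W"]
for n,(u,v) in dict(stand=(350,317),wheel=(462,362),small=(405,428),jar=(411,265),spin=(330,195),handle=(325,178),pin=(262,335),hammer=(250,238)).items():
    print(n,np.round(W[v-2:v+3,u-2:u+3].reshape(-1,3).mean(0),3))
def sel(W,c,rad,lo,hi):
    return W[(np.hypot(W[...,0]-c[0],W[...,1]-c[1])<rad)&(W[...,2]>lo)&(W[...,2]<hi)]
def xy(P,n):
    if len(P)<5: print(n,len(P));return
    x,y=P[:,:2].T.astype(np.float32); 
    rc=cv2.minAreaRect(np.stack([x,y],1).astype(np.float32)*1000); print(n,len(P),np.round(rc[0],1),np.round(rc[1],1),round(rc[2],1),"med z",np.round(np.median(P[:,2]),4))
for nm,D in(("scene",A),("side",B)):
    W=D["W"]; c=A["W"][317,350]
    P=sel(W,c,.08,.078,.092); xy(P,nm+" cheek tops")
    xy(sel(W,c,.1,.008,.0145),nm+" base")
    xy(sel(W,c,.1,.018,.025),nm+" rods")
    c=A["W"][362,462]; xy(sel(W,c,.07,.03,.13),nm+" wheel"); xy(sel(W,c,.07,.108,.13),nm+" wheel top")
    c=A["W"][195,330]; P=sel(W,c,.13,.036,.07);xy(P,nm+" spindle")
E
```

```text
stand [0.571 0.102 0.011]
wheel [0.485 0.31  0.113]
small [0.615 0.348 0.08 ]
jar [0.429 0.09  0.079]
spin [ 0.465 -0.182  0.049]
handle [ 0.452 -0.233  0.055]
pin [0.743 0.068 0.029]
hammer [ 0.673 -0.169  0.025]
scene cheek tops 248 [570.4  99.5] [32.9 75.3] 9.0 med z 0.0836
scene base 2011 [570.2  99.7] [120.5 111.3] 8.7 med z 0.0109
scene rods 206 [569.5 102.3] [88.4 76.7] 8.1 med z 0.0205
scene wheel 1490 [469.3 298. ] [100.3  31. ] 10.9 med z 0.1008
scene wheel top 557 [469.9 298. ] [60.6 30.4] 10.3 med z 0.1138
scene spindle 517 [ 461.6 -192.8] [179.6  28.8] 73.6 med z 0.0497
side cheek tops 153 [568.2  99.7] [36.6 79.4] 9.8 med z 0.0856
side base 708 [573.7 102.4] [172.1 176.7] 79.7 med z 0.0121
side rods 171 [565.8 101.6] [119.8 104.8] 10.3 med z 0.0203
side wheel 1051 [466.3 298. ] [98.6 32.8] 11.6 med z 0.0954
side wheel top 349 [465.5 297.9] [64.7 32.7] 12.0 med z 0.1152
side spindle 397 [ 462.7 -186.4] [163.9  32.4] 73.2 med z 0.0516
```

Both cameras agree: stand at (0.570, 0.0995) with yaw about 8.8°, wheel at (0.468, 0.298) with yaw about 10.8°. The fitted sizes match the given ones (120x111 mm and 100x31 mm). I'll move the wheel now.

```bash
python3 - <<'E'
from h import *
qa=q(np.radians(10.8)); qb=q(np.radians(8.8))
command_gripper(.085,40)
r.reach([.4685,.298,.22],qa)
r.move_straight([.4685,.298,.113],speed=.1)
command_gripper(.02,50); s=r.read_state(); print(s["grip_width"],s["grip_force"],s["eef_pos"],s["time_s"])
r.move_straight([.4685,.298,.25],speed=.15)
r.reach([.570,.0995,.25],qb)
r.move_straight([.570,.0995,.135],speed=.15)
r.hold(.2)
im,W=cloud("scene"); np.savez("pics/scene2.npz",im=im,W=W)
c=[.570,.0995]
m=(np.hypot(W[...,0]-c[0],W[...,1]-c[1])<.075)
cv2.imwrite("pics/s2.png",cv2.resize(im[220:380,260:460,::-1],None,fx=4,fy=4-.5)[:600])
s=r.read_state(); print(s["grip_width"],s["contact_force"],s["eef_pos"],s["time_s"])
E
```

```text
0.02915127293480285 49.517897221045075 [0.46860711 0.2981191  0.11330796] 4.9
0.02944892303550818 [-1.07692749  0.25113317 -2.47886872] [0.57035806 0.09951674 0.13579777] 8.025
```

View pics/s2.png

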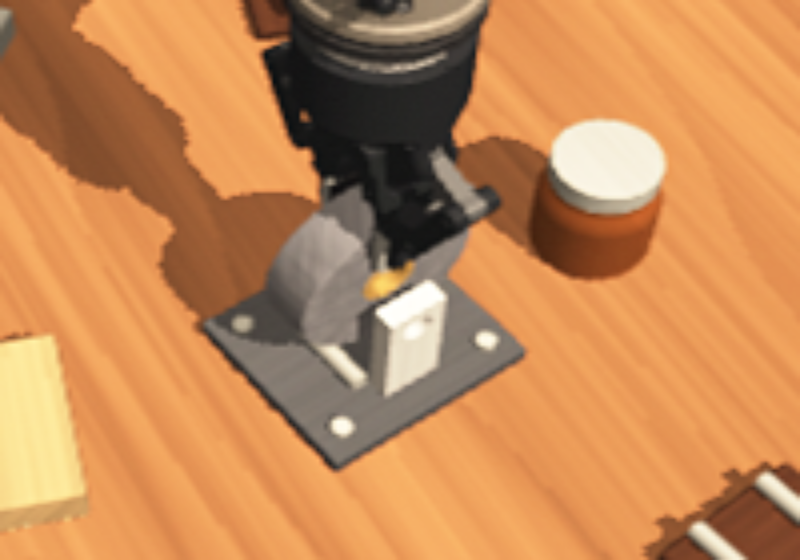

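The crop shows the wheel, with its brass bore at about (385,283), sitting behind the near cheek and between the cheeks. I'll lower it with a force guard.

```bash
python3 - <<'E'
from h import *
print(r.move_straight([.570,.0995,.112],speed=.05,max_force=6)); s=r.read_state(); print(s["contact_force"],s["eef_pos"],s["grip_width"])
command_gripper(.05); r.hold(.2); 
p=r.read_state()["eef_pos"]; r.move_straight([p[0],p[1],.22],speed=.15); r.hold(.3)
s=r.read_state();print(s["time_s"],s["contact_force"])
r.reach([.49,-.10,.32],q(np.radians(-10)))
im,W=cloud("scene"); np.savez("pics/scene3.npz",im=im,W=W)
im2,W2=cloud("side"); np.savez("pics/side3.npz",im=im2,W=W2)
def rect(P,n):
    rc=cv2.minAreaRect(P[:,:2].astype(np.float32)*1000); print(n,len(P),np.round(rc[0],1),np.round(rc[1],1),round(rc[2],2))
for n,V in(("scene",W),("side",W2)):
    d=np.hypot(V[...,0]-.570,V[...,1]-.0995)
    rect(V[(d<.08)&(V[...,2]>.092)&(V[...,2]<.13)],n+" wheel"); print(np.nanpercentile(V[d<.04][:,2],99))
    d=np.hypot(V[...,0]-.462,V[...,1]+.19)
    P=V[(d<.12)&(V[...,2]>.036)&(V[...,2]<.07)]; rect(P,n+" spindle")
    # slices along axis
    a=np.array([np.cos(np.radians(73.4)),np.sin(np.radians(73.4))]); b=np.array([-a[1],a[0]])
    rel=P[:,:2]-[.462,-.191]; l=rel@a; t=rel@b
    for lo in np.arange(-.1,.1,.01):
        k=(l>lo)&(l<=lo+.01)
        if k.sum()>2: print(round(lo*1000),k.sum(),np.round(1000*np.array([t[k].min(),t[k].max(),P[k,2].max()]),1))
cv2.imwrite("pics/s3.png",np.hstack([cv2.resize(im[250:370,290:410,::-1],(400,400)),cv2.resize(im2[225:315,205:295,::-1],(400,400))]))
E
```

```text
True
[ 0.65631186 -0.56728173  2.92387768] [0.57012641 0.09942315 0.1133226 ] 0.02897510418357213
10.1583 [-0.09616592  0.02256737  0.46958245]
scene wheel 788 [571.1 100. ] [84.2 31.6] 9.31
0.11707815266242075
scene spindle 515 [ 461.  -194.7] [179.8  28.9] 73.78
-100 3 [-8.  -2.7 53.2]
-90 30 [-13.4   8.7  57.7]
-80 26 [-13.5  10.3  57.3]
-70 25 [-12.9   7.2  57.6]
-60 29 [-12.7   9.   57.1]
-50 31 [-12.5   7.6  59.1]
-40 28 [-13.3   8.4  57.5]
-30 24 [-13.9  12.7  58.8]
-20 66 [-14.6  13.1  60.2]
-10 32 [-14.3  13.7  52. ]
0 35 [-14.3  12.2  52.1]
10 19 [-7.6  4.5 53. ]
20 17 [-6.9  5.7 52.3]
30 21 [-7.5  5.5 51.6]
40 23 [-13.3  14.7  51.4]
50 47 [-14.2  13.6  53.9]
60 24 [-11.3  11.6  53.7]
70 22 [-6.4  5.3 52.8]
80 13 [-3.7  3.  49.2]
side wheel 456 [566.9  92.2] [89.4 49.5] 6.0
0.12127471827676743
side spindle 142 [ 475.4 -141.2] [30.4 66.4] 2.81
20 19 [-6.8  8.4 57.3]
30 19 [-4.   8.9 56.2]
40 23 [-9.1 14.  57.6]
50 34 [-13.4  17.8  56.9]
60 23 [-6.8 16.9 57.1]
70 16 [-0.8  7.6 56.3]
80 6 [-1.3  5.5 49.7]
```

View pics/s3.png

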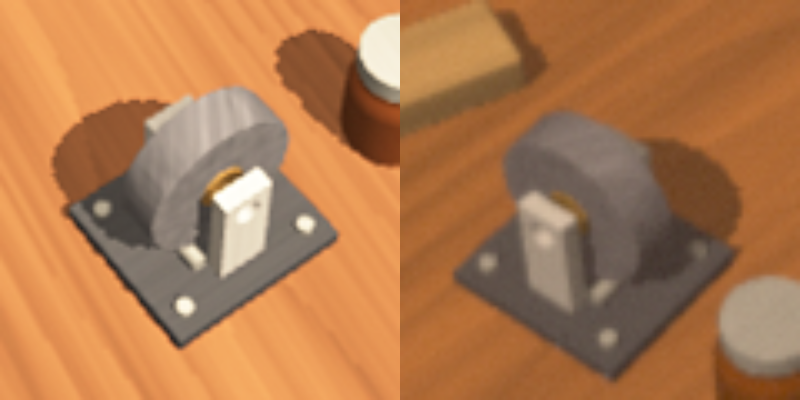

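The wheel stands in the cradle between the cheeks, released, in both crops. Next is the spindle: axis yaw 73.4°, handle middle at about (0.447, -0.246).

```bash
python3 - <<'E'
from h import *
qs=q(np.radians(73.4)); qf=q(np.radians(98.8))
h=np.array([.4468,-.2459,.051])
command_gripper(.06)
r.reach(h+[0,0,.12],qs); r.move_straight(h,speed=.1)
command_gripper(.015,100); s=r.read_state(); print(s["grip_width"],s["grip_force"],s["eef_pos"],s["time_s"])
r.move_straight(h+[0,0,.1],speed=.1)
y=np.array([-np.sin(np.radians(8.8)),np.cos(np.radians(8.8)),0]); c=np.array([.570,.0995,.075])
p=c-.202*y
r.reach(p+[0,0,.06],qf); r.move_straight(p,speed=.1); r.hold(.4)
s=r.read_state(); print(s["grip_width"],s["eef_pos"],s["time_s"],s["contact_force"])
a=y[:2]; b=np.array([y[1],-y[0]])  # b = stand x
from sys import stdout
for n in("scene","side"):
    im,V=cloud(n); np.savez(f"pics/{n}4.npz",im=im,W=V)
    rel=V[...,:2]-c[:2]; l=rel@a; t=rel@b
    print(n)
    for lo in np.arange(-.175,-.04,.01):
        k=(l>lo)&(l<=lo+.01)&(abs(t)<.03)&(V[...,2]>.045)&(V[...,2]<.1)
        if k.sum()>2: print(round(lo*1000),k.sum(),np.round(1000*np.array([t[k].min(),t[k].max(),V[k,2].max(),l[k].max()]),1))
    # cheeks
    for lo,hi in((-.04,-.02),(.02,.042)):
        k=(l>lo)&(l<hi)&(abs(t)<.03)&(V[...,2]>.079)&(V[...,2]<.09); print("cheek",k.sum(),np.round(1000*np.array([t[k].min(),t[k].max(),l[k].min(),l[k].max(),np.median(V[k,2])]),1))
    if n=="scene": A=cv2.resize(im[160:360,280:440,::-1],(400,500))
    else: A=np.hstack([A,cv2.resize(im[160:340,220:364,::-1],(400,500))])
cv2.imwrite("pics/s4.png",A)
E
```

```text
0.021310298031290646 97.41115093231201 [ 0.44632798 -0.24570981  0.05114726] 14.8083
0.021399518417097467 [ 0.60103617 -0.10010002  0.07529041] 17.9667 [-0.68423173 -0.68965925 -1.17447638]
scene
-175 42 [ -14.1   15.1   83.8 -165. ]
-165 85 [ -13.8   16.2   83.9 -155.5]
-155 26 [  -3.4    7.4   75.  -145.1]
-145 31 [  -3.8    7.8   76.9 -135.2]
-135 27 [  -5.2    6.7   75.3 -125.1]
-125 29 [  -4.7    7.    75.6 -115.1]
-115 30 [  -5.7    7.2   76.  -105. ]
-105 30 [ -6.    6.7  76.3 -95.1]
-95 32 [ -7.1   6.4  76.1 -85.1]
-85 32 [ -8.3   6.4  76.  -75.5]
-75 28 [ -7.4   5.   76.7 -65.5]
-65 17 [ -4.4   2.1  73.9 -58.1]
-45 26 [-14.8  16.4  85.8 -35.1]
cheek 55 [-14.8  16.5 -38.3 -28.7  84.1]
cheek 125 [-16.3  16.1  23.8  37.6  83.7]
side
-175 32 [ -15.1    6.    84.8 -165.2]
-165 48 [ -16.5   13.6   85.4 -155. ]
-155 15 [  -8.6    4.6   80.2 -146.6]
-145 19 [  -8.7    5.6   78.8 -135.9]
-135 19 [ -10.1    3.4   82.3 -125.5]
-125 22 [  -9.9    5.4   81.6 -115.1]
-115 13 [ -10.1   -0.5   78.4 -105.9]
-105 20 [ -9.3   1.9  81.8 -95.6]
-95 18 [-11.8   4.1  83.4 -85.4]
-85 16 [-11.5   1.8  82.  -75.3]
-75 18 [ -8.6   4.2  78.2 -66.2]
-65 8 [ -7.6   0.7  79.2 -56.4]
-45 14 [-16.4  13.9  86.8 -35.7]
cheek 23 [-17.7  13.9 -38.  -30.9  85.7]
cheek 67 [-18.1  13.9  23.   39.1  85.6]
```

View pics/s4.png

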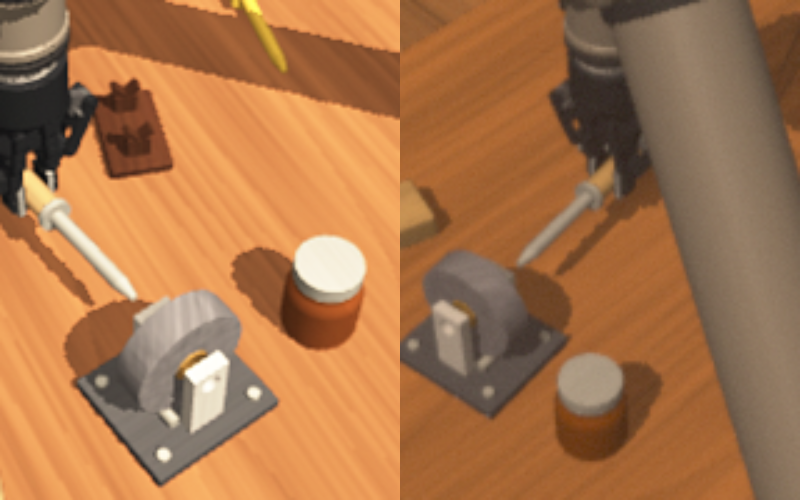

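The crops show the spindle held level, with its tip about 20 mm short of the near cheek. I'll fit a cylinder to the shaft to get its yaw and offset relative to the bores.

```bash
python3 - <<'E'
import numpy as np, cv2
from scipy.optimize import least_squares
y=np.array([-np.sin(np.radians(8.8)),np.cos(np.radians(8.8))]); c=np.array([.570,.0995]); b=np.array([y[1],-y[0]])
for n in("scene","side"):
    V=np.load(f"pics/{n}4.npz")["W"]; l=(V[...,:2]-c)@y; t=(V[...,:2]-c)@b; z=V[...,2]
    k=(l>-.152)&(l<-.078)&(abs(t)<.02)&(z>.05)&(z<.1)
    L,T,Z=l[k]+.115,t[k],z[k]
    f=lambda p: np.hypot(T-p[0]-p[1]*L,Z-p[2]-p[3]*L)-.007
    s=least_squares(f,[0,0,.069,0],loss="soft_l1",f_scale=.001)
    print(n,k.sum(),"t,z mm at l=-115",np.round(s.x[[0,2]]*1000,2),"slopes",np.round(s.x[[1,3]],4),"rms",np.sqrt(np.mean(f(s.x)**2))*1000)
    # wheel/cheek/base: edges of the cheek tops via lines of top points
    V=np.load(f"pics/{n}3.npz")["W"]; l=(V[...,:2]-c)@y; t=(V[...,:2]-c)@b; z=V[...,2]
    for lo,hi in((-.042,-.02),(.02,.042)):
        k=(l>lo)&(l<hi)&(abs(t)<.03)&(z>.081)&(z<.09); R=cv2.minAreaRect(np.stack([t[k],l[k]],1).astype(np.float32)*1000); print(" cheek t,l",np.round(R[0],1),np.round(R[1],1),np.round(R[2],1),"z",np.median(z[k]))
    # disc faces of wheel: plane fit of +y face
    k=(l>.01)&(l<.019)&(abs(t)<.05)&(z>.05)&(z<.11)
    if k.sum()>20:
        A=np.stack([t[k],z[k],np.ones(k.sum())],1); print(" wheel face slope dl/dt, dl/dz, l0",np.linalg.lstsq(A,l[k],rcond=None)[0],k.sum())
    k=(l>.034)&(l<.041)&(abs(t)<.013)&(z>.018)&(z<.08)
    if k.sum()>20:
        A=np.stack([t[k],z[k],np.ones(k.sum())],1); print(" cheek face slope",np.linalg.lstsq(A,l[k],rcond=None)[0],k.sum())
    k=(abs(z-.0115)<.003)&(abs(l)<.07)&(abs(t)<.075); R=cv2.minAreaRect(np.stack([t[k],l[k]],1).astype(np.float32)*1000); print(" base",np.round(R[0],1),np.round(R[1],1),np.round(R[2],1))
E
```

```text
scene 217 t,z mm at l=-115 [-0.66 67.13] slopes [-0.0207  0.0031] rms 1.2253209970931562
 cheek t,l [  1.2 -35.1] [32.5  9.5] 8.2 z 0.08384931573839155
 cheek t,l [ 0.1 31. ] [33. 13.] 0.3 z 0.08403945914935253
 wheel face slope dl/dt, dl/dz, l0 [-0.00846776 -0.00794248  0.0149634 ] 605
 cheek face slope [ 0.003058   -0.00411797  0.03676823] 156
 base [0.5 0.6] [120.3 112. ] 0.2
side 134 t,z mm at l=-115 [-2.05 70.54] slopes [-0.031   0.0136] rms 2.2198136112752267
 cheek t,l [ -2.4 -34.8] [ 8.4 31.4] 90.0 z 0.08620437636334158
 cheek t,l [-0.6 31.2] [34.6 15.3] 0.8 z 0.08595724874360715
 wheel face slope dl/dt, dl/dz, l0 [-0.00149045 -0.00569653  0.0145615 ] 371
 cheek face slope [ 0.01871646 -0.00254336  0.03639903] 99
 base [-1. -5.] [123.8 123.9] 89.5
```

Relative to the bores, the shaft is yawed about +1.4° and the handle is about 1 mm to +x. Its height is right to within 0.5 mm. I'll correct the yaw and offset, then insert in guarded steps.

```bash
cat >> h.py <<'E'
ys=np.array([-np.sin(np.radians(8.8)),np.cos(np.radians(8.8)),0]); xs=np.array([ys[1],-ys[0],0]); cs=np.array([.570,.0995,.075])
qc=q(np.radians(97.4))
def st(m=""):
    s=r.read_state(); d=s["eef_pos"]-cs; F=s["contact_force"]
    print(m,"t,l,z",np.round(1000*np.array([d@xs,d@ys,d[2]]),2),"F t,l,z",np.round([F@xs,F@ys,F[2]],1),"M",np.round(s["torque"],2),"time",round(s["time_s"],2))
E
python3 - <<'E'
from h import *
p=lambda l,t=-.0009,z=0: cs+l*ys+t*xs+[0,0,z]
r.move_straight(p(-.202),qc,speed=.05); r.hold(.2); st("start")
for l in(-.170,-.155,-.140):
    f=r.move_straight(p(l),qc,speed=.05,max_force=8); st(f)
    if f: break
E
```

```text
start t,l,z [-8.7000e-01 -2.0199e+02 -1.0000e-02] F t,l,z [-0.1 -0.3 -1.3] M [-0.1  -0.04 -0.04] time 18.52
False t,l,z [-7.9000e-01 -1.7004e+02  7.0000e-02] F t,l,z [ 1.4  0.4 -1.6] M [-0.13 -0.03  0.01] time 19.31
False t,l,z [-8.6000e-01 -1.5469e+02  3.0000e-02] F t,l,z [ 0.  -0.3 -1.6] M [-0.1  -0.03  0.01] time 19.76
False t,l,z [-8.6000e-01 -1.3966e+02  3.0000e-02] F t,l,z [-1.4 -0.6 -2.8] M [-0.08 -0.05  0.01] time 20.21
```

No resistance through the first cheek and into the wheel bore. Continuing.

```bash
python3 - <<'E'
from h import *
p=lambda l,t=-.0009,z=0: cs+l*ys+t*xs+[0,0,z]
for l in(-.125,-.110,-.095,-.085,-.068):
    f=r.move_straight(p(l),qc,speed=.04,max_force=10); st(f)
    if f: break
im,W=optics.get_image("scene"); im2,_=optics.get_image("side")
cv2.imwrite("pics/s5.png",np.hstack([cv2.resize(im[230:370,290:410,::-1],(400,467)),cv2.resize(im2[205:315,205:299,::-1],(400,467))]))
E
```

```text
False t,l,z [-8.500e-01 -1.248e+02  6.000e-02] F t,l,z [ 0.6  0.3 -1.3] M [-0.09 -0.01 -0.02] time 20.73
False t,l,z [-8.4000e-01 -1.0977e+02  3.0000e-02] F t,l,z [ 0.   0.7 -1.8] M [-0.06  0.   -0.01] time 21.26
False t,l,z [-8.600e-01 -9.475e+01  1.000e-02] F t,l,z [-0.2  0.5 -1.6] M [-0.14 -0.   -0.03] time 21.78
False t,l,z [ -0.89 -84.68  -0.  ] F t,l,z [ 0.1  0.  -1.1] M [-0.12 -0.05  0.02] time 22.18
True t,l,z [ -0.91 -76.16  -0.21] F t,l,z [ 0.4 -2.2  0.1] M [-0.43 -0.08  0.02] time 22.52
```

View pics/s5.png

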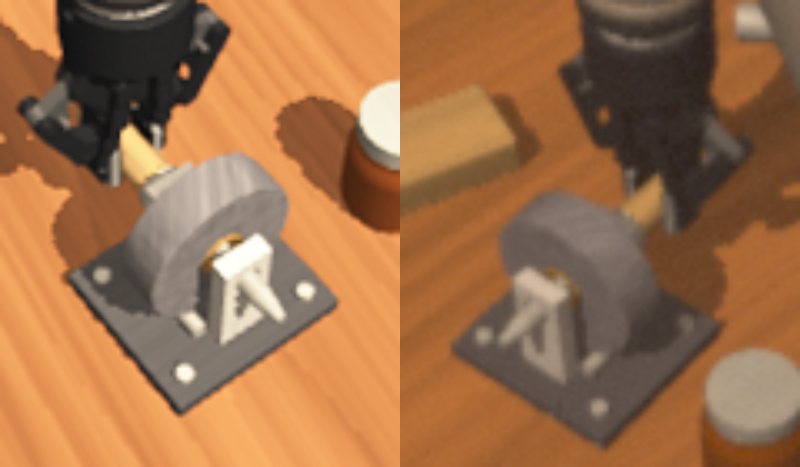

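The point sticks out of the far cheek, at about (275,308) in the left crop. Contact came at l = -76 mm against the -78 expected, so the collar is seated. Releasing.

```bash
python3 - <<'E'
from h import *
command_gripper(.06); r.hold(.3); st("open")
e=r.read_state()["eef_pos"]; r.move_straight([e[0],e[1],.25],speed=.12)
r.reach([.50,-.2,.32],qc); r.hold(.3); st()
im,V=cloud("scene"); im2,_=optics.get_image("side")
l=(V-cs)@ys; t=(V-cs)@xs; z=V[...,2]
k=(l<-.03)&(l>-.16)&(abs(t)<.02)&(z>.05)&(z<.1)
for lo in np.arange(-.12,-.03,.01):
    j=k&(l>lo)&(l<lo+.01)
    if j.any(): print(round(lo*1000),j.sum(),np.round(1000*np.array([l[j].min(),t[j].min(),t[j].max(),z[j].max()]),1))
j=(l>.042)&(abs(t)<.02)&(z>.05)&(z<.1)&(l<.09); print("tip l",l[j].max(),t[j].mean(),z[j].max())
cv2.imwrite("pics/s6.png",np.hstack([cv2.resize(im[230:370,290:410,::-1],(400,467)),cv2.resize(im2[205:315,205:299,::-1],(400,467))]))
E
```

```text
open t,l,z [ -1.44 -76.17  -0.88] F t,l,z [-0.1  0.6  0.1] M [-0.04 -0.02 -0.02] time 23.38
 t,l,z [-114.47 -284.45  244.69] F t,l,z [-0.9 -0.2 -0.6] M [-0.01  0.01 -0.01] time 26.27
-120 11 [-112.4   -1.7   11.6   77.3]
-110 51 [-109.9  -10.4   13.    81. ]
-100 52 [-99.9  -9.1  12.1  81.4]
-90 54 [-89.9  -9.3  13.1  80.5]
-80 55 [-79.3 -10.1  12.4  80.2]
-70 53 [-69.7 -10.9  12.   79.6]
-60 58 [-60.   -8.7  11.8  80.6]
-50 48 [-49.5 -11.2  14.7  82.7]
-40 61 [-39.8 -15.3  16.9  86.6]
tip l 0.06689670122400387 0.001646406404837246 0.07573844362951776
```

View pics/s6.png

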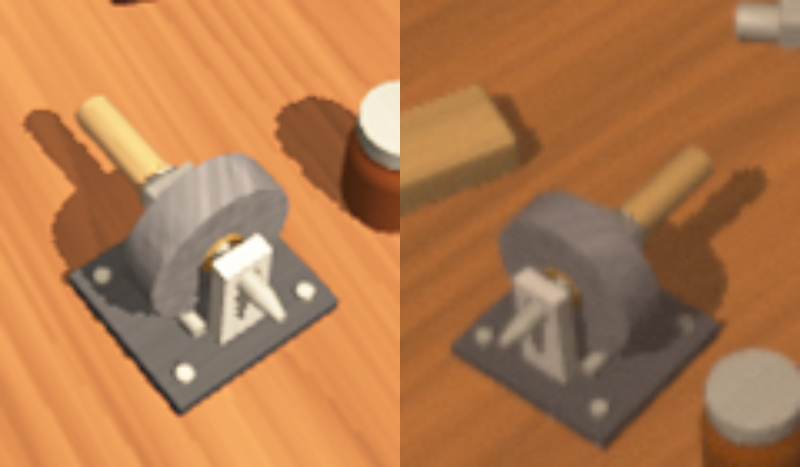

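The spindle is through both cheeks and the wheel. Its tip is at +66.9 mm (nominal 67) and its handle end at -112.4 mm (nominal -113). It is level and released, and the arm is clear.

```bash
python3 -c "
from h import *
print(r.finish_job())"
```

```text
the job is handed in; nothing more can be done
None
```

The large wheel stands in the cradle and the spindle runs through both cheeks and the wheel with its collar against the cheek, both released; the job is handed in at about 26 s of the 64 s, though no verdict was returned.

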